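# Shut the shavings funnel with its gate bar

## Task

Shut the shavings funnel in the pine board: with the fingertips, turn the steel disc by its pin until the slot lines up with the wooden gate bar, then push the bar by its upright tab through the slot until it stops fully home and its shutter covers the funnel. This is pushing work: do not lift the bar out of its guides, and leave the glass weight, the cutting gauge and the two ebony keys where they are.

Things in the scene. Friction and masses are not known exactly. Their poses are not given: they have to be found in the camera images.
- board: Pine board, 120 (x) by 390 (y) by 24 mm, fixed flat on the table; origin at the centre of its underside, +y is the way the bar is pushed, z up. On its middle line (x = 0): funnel at y = -28, disc axis at y = 120 mm. Dark rails 12 mm high beside the shutter (y -189 to -7, x +-35 to 44) and brass keeper cheeks 14 mm high (y 168 to 188, 24 mm apart).
- funnel (a point): Centre of the tin funnel's mouth, 52 mm wide, at the board's top face. Beyond it two dark guide blocks 14 mm high, 21 mm apart, lie beside the bar at y = 5.5 to 69.5 mm in the board's frame; their near ends are the rigid stop that the shutter meets when fully home.
- disc (a joint): Angle of the slotted disc, rad, counter-clockwise from above positive. A 22 mm slot with flared ends runs right across it: in line with the bar at 0 and equally at 3.14, blocking it between. Turns from -0.35 to 3.5, starts at 0.55 to 2.6, stays where left (dry friction, about 1.5 N at the pin). Either way round will do; within about 0.1 rad the bar's tapered nose brings it into line.
- disc_axis (a point): Fixed point on the axis of the steel disc, at the height of its flat top face, 42 mm above the table (18 mm above the board). The disc is 84 mm across.
- disc_pin (a point): Top centre of the disc's upright pin: round, 12 mm thick, 41 mm tall above the disc's top, 30 mm from the axis, at right angles to the slot. The frame turns with the disc: y along the slot, x from the axis to the pin. At joint 0 the pin is on the board's +x side of the axis, at 1.57 on the +y side (away from the bar), at 3.14 on the -x side.
- bar: Wooden gate bar, 0.17 to 0.35 kg, loose in open-topped guides on the board's top, axes parallel to the board's. Origin under the centre of its shutter plate: 66 (x) by 64 (y) by 8 mm. It slides with 1 to 4 N along the board's +y, 103 to 124 mm until the shutter meets the guide blocks; fully home its origin is at y = -26.5 mm in the board's frame.
- tab_top (a point): Top centre of the bar's dark push tab, upright in the middle of the shutter: 36 (x) by 12 mm (y), from the shutter's top to 48 mm above the board (72 mm above the table).
- bar_nose (a point): Tip of the bar's tapered nose at half height; the bar is 18 mm wide and 16 mm high, its tip 200 mm ahead (+y) of the bar's origin. It starts 8 to 28 mm short of the disc and, fully home, stands about 11 mm out of the disc's far side.
- weight: Bystander: green glass weight, a dome 64 mm across and 43 mm high on the table; origin at the centre of its underside.
- key_a: Bystander: ebony dovetail key (bow-tie), 28 by 50 by 12 mm, lying on the table; origin under its centre.
- key_b: Bystander: the second ebony key, the same size; origin under its centre.
- gauge: Bystander: boxwood cutting gauge, stem 150 mm along its y, fence 48 by 24 by 48 mm; lying on the table; origin under the stem's centre.
Not all that is in view belongs to the job. Of the things that look like the bar, the larger one is meant.

How it is judged (in metres and radians):
On the way, in this order (a step that is already met when the one before it is completed fails the run):
1. the disc is turned so that its slot lines up with the bar (within 0.14 rad), the bar still lying in its guides (angle between the y axis of disc_pin and the y axis of board, either way round below 0.14 rad and z of bar in the frame of board below 0.03 m), for 0.1 s.
2. the bar is pushed through the slot, fully home (y of bar in the frame of board above -0.0325 m and angle between the y axis of disc_pin and the y axis of board, either way round below 0.14 rad), for 0.2 s.
At the end, for the whole second after the job is handed in: The bar is fully home (within 6 mm of its stop) through the disc's slot, lying flat and at rest in its guides, so that the shutter covers the funnel; the slot is in line with the bar within 0.14 rad (all of step 2 and y of bar in the frame of board below -0.02 m and x of bar in the frame of board between -0.006 and 0.006 m and z of bar in the frame of board below 0.028 m and angle between bar's own z axis and vertical below 0.06 rad and linear speed of bar below 0.01 m/s); the robot touches nothing.
It fails at once if the bar is lifted more than 10 mm or tipped more than 0.2 rad (z of bar in the frame of board above 0.034 m or angle between bar's own z axis and vertical above 0.2 rad).
It fails at once if the glass weight is moved more than 15 mm or lifted (distance of weight from where it was at the start of the episode above 0.015 m).
It fails at once if the first ebony key is moved more than 15 mm or lifted (distance of key_a from where it was at the start of the episode above 0.015 m).
It fails at once if the second ebony key is moved more than 15 mm or lifted (distance of key_b from where it was at the start of the episode above 0.015 m).
It fails at once if the cutting gauge is moved more than 15 mm or lifted (distance of gauge from where it was at the start of the episode above 0.015 m).
It also fails if it takes over 51 s, if anything falls off the work surface, if the arm or the gripper's body presses on something with over 40 N, if the wrist force passes 120 N, or if a joint passes its speed limit or range.

## Robot

A 6-joint arm with a two-finger parallel gripper is mounted at the origin on the work surface. World frame = base frame: x ahead of the robot, y to its left, z up, the work surface at z = 0. Lengths are in mm, angles in rad, forces in N, time in s.
With the tool pointing down it reaches from about 250 to 725 mm from the base axis. Payload 4 kg.
Tool frame: the origin (TCP) lies midway between the tips of the shut fingers; the grasp point (between the pads) lies 19 mm behind it (env.grasp_offset is the distance from the TCP to the grasp point, in mm); x points along the fingers, y is the direction in which the jaws open and shut, and the axes are right-handed (so a half turn about x gives the same grasp; the last joint's range is limited). The gripper opens to 85 mm and grips with 20 to 120 N. Pads are 22 mm wide; open, the fingers measure 114 mm over their backs; the gripper's body (76 mm by 85 mm) begins 54 mm behind the grasp point. The pads swing forward as they close: fully open they stand 13 mm farther back than shut.
Start: joints at [-1.116, 0.241, 0.005, 1.335, 0, 1.571], TCP at [219.639, -449.175, 207.106] pointing down, gripper open.
Joint ranges: [-2.72, 2.72], [-1.05, 1.87], [-1.09, 1.28], [-1.99, 2.15], [-1.42, 1.44], [-3.14, 3.14]. Speed limits (rad/s): [2.79, 2.79, 3.14, 3.14, 3.14, 3.14].

## Interface

Orientations are given as a unit quaternion [w, x, y, z].
In Python, from cell import env gives the robot as it stands.
- The arm moves only by the tool play_rows, never from a script. Its argument "motion" is text: rows parted by semicolons, each of 5 numbers parted by spaces: the shift along the tool's x, y, z as a fraction of full scale, then the turn about the tool's x as a fraction of full scale, then the closure, from -1 (fully open) to 1 (shut). In form: dx dy dz roll claw; .... A call has 1 to 12 rows; each row is the pose to reach, as a shift and turn from the pose commanded when the call began, along the tool's axes at that moment, turning the shorter way round; what a row does not reach only later rows make up. Full scale, the value 1, is 300 mm for a shift and 360 degrees for a turn. A row lasts 1/12 s, in which the tool goes at most 41.7 mm and 7.16 degrees, less where a joint would pass 70% of its speed; a pose out of reach is approached as far as the arm can. A call with a number of a shift or a turn outside -1 to 1 is refused whole. A call with a gripper value outside its range is refused whole. The fingers move at their own pace and stop on an object; the grip force is fixed at half the most. Time passes only in rows, so rows that repeat a pose let the fingers close. It gives the time, the measured TCP pose, the force and the opening at its end, in the units of the state.
- env.sense(): the state, without advancing time (a new reading comes with each control period).
- env.snapshot(name): name is "scene" or "side" or "wrist"; returns a dict with "img" (480x640x3 uint8, red, green, blue), "depth" (480x640 float32, mm along the optical axis (not along the pixel's ray), 0 where there is no reading), "camera_matrix" (3x3 intrinsics, pixels), "R" (3x3) and "t" (3): a world point X has camera coordinates R X + t. Camera axes: x right, y down, z forward; pixel columns grow to the right and rows downward; lengths in mm; the calibration is good to about 2 mm. A picture is of the moment at which its call begins.
- env.job_done(): hands the job in, once; it reports no verdict.
The state is a dict: "clock": time; "qpos": joint angles; "joint_velocities": joint speeds; "tau": joint torques, N m; "position": TCP position; "orientation": TCP orientation; "force": force on the tool from outside, world axes, zero at the start; "moment": the same for the moment, N m; "width": finger opening in mm.
Only numpy, scipy, OpenCV 4.12 (cv2) and the standard library are available. Lean on these libraries where they do the work, as an engineer would, in place of code of your own. Each camera call takes 0.05 s, during which the arm holds its last target.

## Working session

There is one attempt and no reset: what is moved stays moved. The work goes in short steps, Python scripts to look and compute and a tool call to move; the robot and the scene stay as the last step left them, time stands still between calls to the robot, and variables do not carry over. Pictures are saved under pics/ and viewed, and the job is handed in when it is done.

Besides the shell and the picture viewer there is one more tool, called as name(argument=value, ...) on one line, values as JSON. play_rows: Moves the arm, as the interface text tells. Its arguments: {"type":"object","properties":{"motion":{"type":"string"}},"required":["motion"]}

```bash
ls; mkdir -p pics
python3 - <<'E'
from cell import env
import cv2,numpy as np,pickle
s=env.sense();print({k:np.round(v,3) for k,v in s.items()})
for n in("scene","side","wrist"):
    d=env.snapshot(n);pickle.dump(d,open(f'/tmp/{n}.pkl','wb'));cv2.imwrite(f'pics/{n}0.png',d['img'][...,::-1])
    print(n,d['camera_matrix'].tolist(),np.round(d['R'],3).tolist(),np.round(d['t'],1))
E
```

```text
pics
{'clock': np.float64(0.0), 'qpos': array([-1.116,  0.241,  0.004,  1.335,  0.   ,  1.571]), 'joint_velocities': array([-0.001,  0.   , -0.001, -0.001, -0.   , -0.002]), 'tau': array([ 1.0000e-03, -3.7232e+01,  2.5240e+01,  1.7000e-02,  0.0000e+00,
        0.0000e+00]), 'position': array([ 219.349, -448.557,  206.211]), 'orientation': array([-0.159, -0.689, -0.16 ,  0.689]), 'force': array([ 0.687, -0.152, -0.338]), 'moment': array([-0.003,  0.087,  0.022]), 'width': np.float64(85.452)}
scene [[618.7016546924903, 0.0, 322.7897255618487], [0.0, 618.7016546924903, 234.15318360688826], [0.0, 0.0, 1.0]] [[0.781, 0.624, -0.014], [0.35, -0.457, -0.818], [-0.517, 0.634, -0.575]] [-431.4 -121.2 1365.1]
side [[512.5094588234863, 0.0, 325.68504578045315], [0.0, 512.5094588234863, 247.5534223748064], [0.0, 0.0, 1.0]] [[-0.762, -0.648, -0.023], [-0.346, 0.436, -0.831], [0.548, -0.625, -0.556]] [412.7 286.3 383.4]
wrist [[363.7271801033617, 0.0, 326.3617723303273], [0.0, 363.7271801033617, 241.4260039131556], [0.0, 0.0, 1.0]] [[0.439, -0.898, -0.002], [-0.866, -0.424, 0.266], [-0.24, -0.115, -0.964]] [-497.9  -36.2  378.7]
```

View pics/scene0.png

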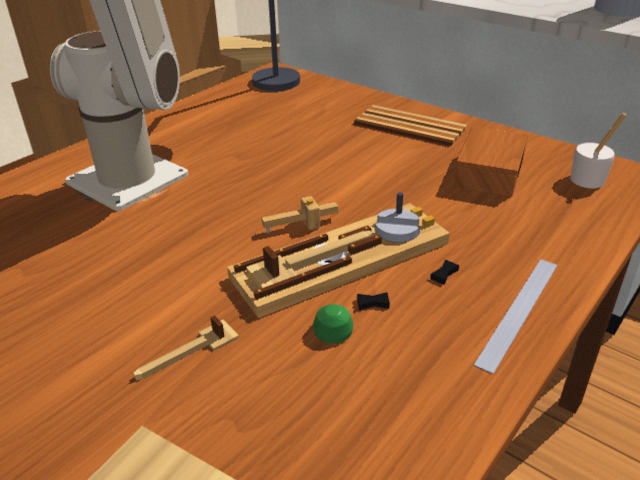

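View pics/side0.png

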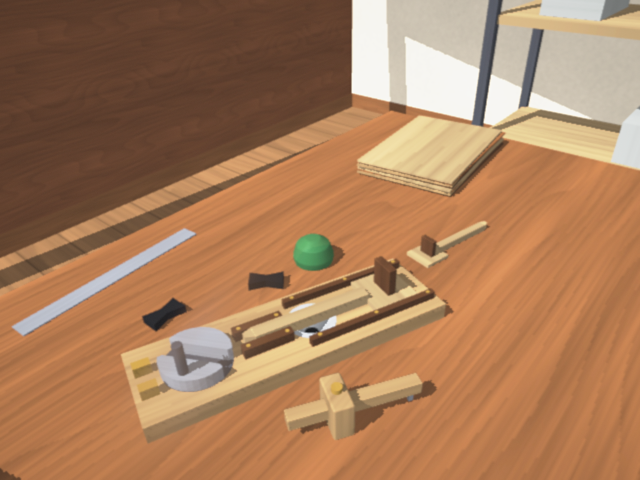

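View pics/wrist0.png

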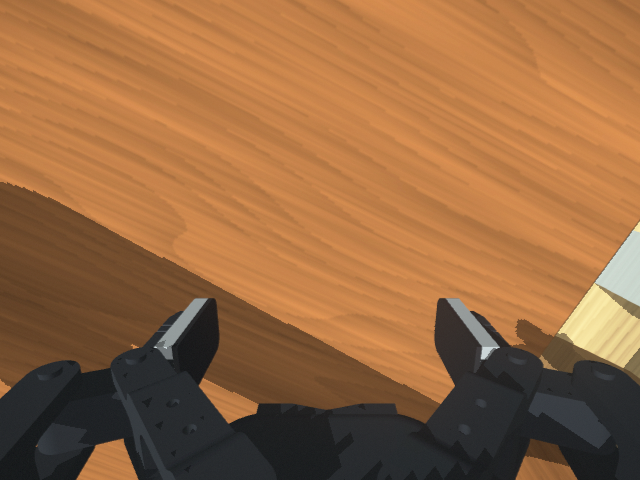

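The scene view shows the board from about (245,285) to (430,225), with the tab at (272,262), the disc at (398,222) and the pin at (400,203). The green weight is at (333,323). Next I'll build a top-down map from the depth images to get metric positions.

```bash
cat > h.py <<'E'
import numpy as np,pickle,cv2
def pts(d):
    K=d['camera_matrix'];z=d['depth'].astype(float);v,u=np.mgrid[:480,:640]
    P=np.stack([(u-K[0,2])/K[0,0]*z,(v-K[1,2])/K[1,1]*z,z],-1)
    X=(P-d['t'])@d['R']
    return X,z>0
def proj(d,X):
    P=np.asarray(X)@d['R'].T+d['t'];p=P@d['camera_matrix'].T;return p[...,:2]/p[...,2:]
def ray(d,u,v,h):
    c=-d['R'].T@d['t'];r=d['R'].T@np.linalg.inv(d['camera_matrix'])@[u,v,1];return c+r*(h-c[2])/r[2]
E
python3 - <<'E'
from h import *
for n in('scene','side'):
    d=pickle.load(open(f'/tmp/{n}.pkl','rb'));X,m=pts(d)
    x,y,z=X[m].T;c=d['img'][m]
    for nm,(lo,hi) in {'disc42':(39,45),'tab72':(69,75),'pin83':(78,88)}.items():
        s=(z>lo)&(z<hi)&(np.hypot(x-450,y)<450)&(x>150)
        print(n,nm,s.sum(),np.round(np.median(np.c_[x,y][s],0)) if s.sum() else '')
    # ortho
    s=(z>-5)&(z<110)&(x>150)&(x<750)&(y>-400)&(y<400);o=np.argsort(z[s])
    im=np.zeros((600,800,3),np.uint8);im[(750-x[s][o]).astype(int).clip(0,599),(400-y[s][o]).astype(int).clip(0,799)]=c[s][o][:,::-1]
    cv2.imwrite(f'pics/ortho_{n}.png',cv2.dilate(im,np.ones((3,3))))
E
```

```text
scene disc42 2051 [576.  82.]
scene tab72 131 [509. -76.]
scene pin83 30 [583. 189.]
side disc42 3777 [572. 135.]
side tab72 228 [506. -71.]
side pin83 106 [578. 194.]
```

Run:
```python
import cv2
a=cv2.imread('pics/scene0.png')[160:380,200:480];cv2.imwrite('pics/zs.png',cv2.resize(a,None,fx=2.7,fy=2.7,interpolation=cv2.INTER_CUBIC))
a=cv2.imread('pics/side0.png')[230:450,110:460];cv2.imwrite('pics/zd.png',cv2.resize(a,None,fx=2.2,fy=2.2,interpolation=cv2.INTER_CUBIC))
```

```text
(no output)
```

View pics/ortho_scene.png

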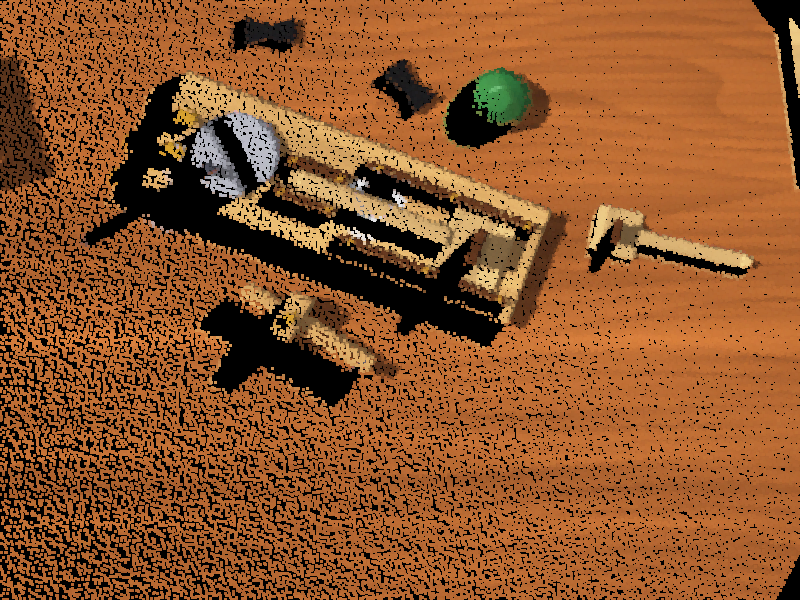

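View pics/ortho_side.png

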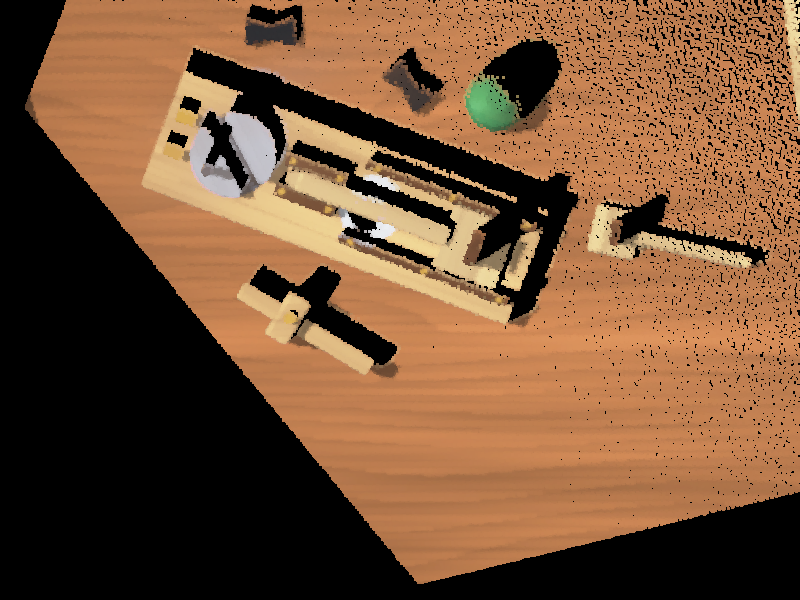

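View pics/zs.png

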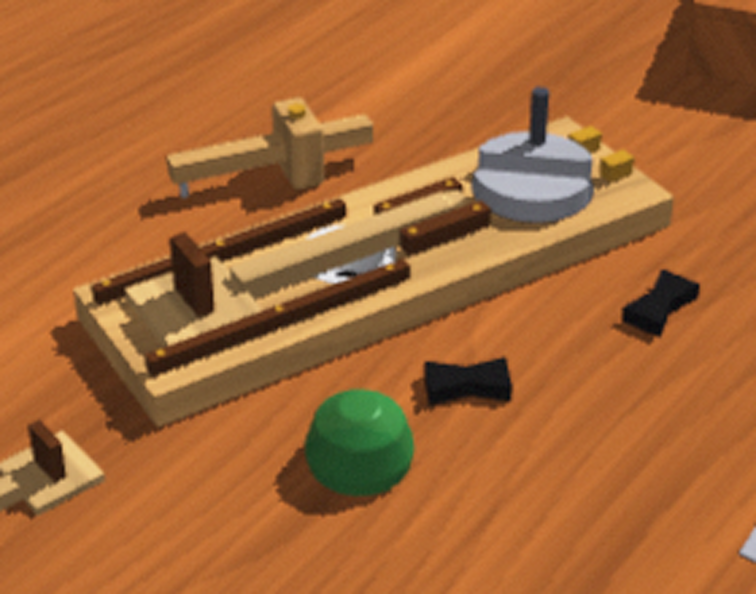

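View pics/zd.png

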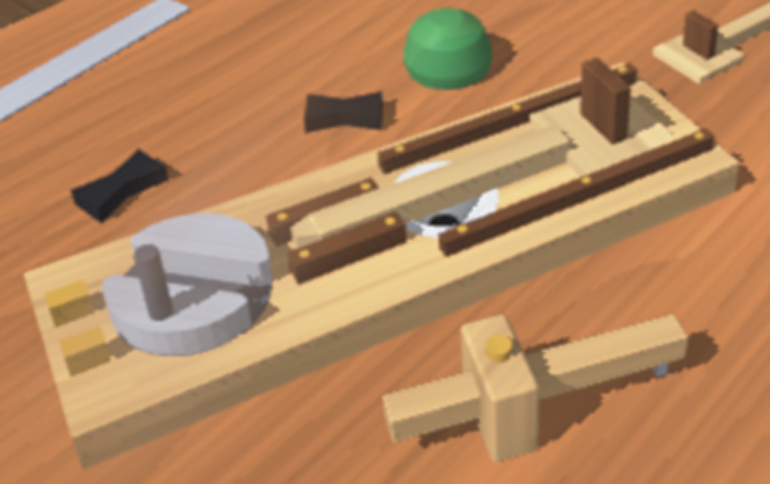

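The two top-down maps agree to about 5 mm. The board's +y points to world (0.35, 0.94), and the pin sits near disc angle 2.4 rad. I'll refine these figures with rays cast from both views.

Run:
```python
from h import *
from scipy.spatial.transform import Rotation as Ro
D={n:pickle.load(open(f'/tmp/{n}.pkl','rb')) for n in('scene','side')}
zs=lambda u,v:(u/2.7+200,v/2.7+160); zd=lambda u,v:(u/2.2+110,v/2.2+230)
r=lambda n,uv,h:np.round(ray(D[n],*uv,h)[:2],1)
print('pin',r('scene',zs(540,92),83),r('side',zd(149,251),83))
print('scene corners',r('scene',zs(77,297),24),r('scene',zs(160,398),24),r('scene',zs(672,203),24))
print('side corners',r('side',zd(82,437),24),r('side',zd(738,163),24),r('side',zd(26,275),24))
print('tab top',r('scene',zs(190,250),72),r('side',zd(604,77),72))
for n in D:
    X,m=pts(D[n]);m&=(abs(X[...,2]-42)<3)&(np.hypot(X[...,0]-595,X[...,1]-164)<60)
    c=D[n]['img'].astype(int);m&=(c[...,2]>c[...,0]-10)&(c.sum(-1)>300)
    P=X[m][:,:2].astype(np.float32);print(n,'disc',cv2.minEnclosingCircle(P))
q=[-0.159,-0.689,-0.16,0.689];R=Ro.from_quat(np.roll(q,-1)).as_matrix();print(np.round(R,3))
```

```text
pin [581.6 192.8] [578.9 191.8]
scene corners [ 434.3 -109.9] [ 541.7 -147.2] [681.  208.9]
side corners [561.5 254.8] [ 425.  -104.5] [674.3 215.1]
tab top [503.4 -75.2] [500.2 -70.9]
scene disc ((595.2091674804688, 165.50804138183594), 42.93977355957031)
side disc ((593.5923461914062, 167.1844024658203), 42.536766052246094)
[[-0.     0.439 -0.898]
 [ 0.001 -0.898 -0.439]
 [-1.    -0.001 -0.   ]]
```

play_rows(motion="0 -0.658 -0.933 -0.119 1;0 -0.658 -0.933 -0.119 1;0 -0.658 -0.933 -0.119 1;0 -0.658 -0.933 -0.119 1;0 -0.658 -0.933 -0.119 1;0 -0.658 -0.933 -0.119 1;0 -0.658 -0.933 -0.119 1;0 -0.658 -0.933 -0.119 1;0 -0.658 -0.933 -0.119 1;0 -0.658 -0.933 -0.119 1;0 -0.658 -0.933 -0.119 1;0 -0.658 -0.933 -0.119 1")

```text
clock: 1.15
position: [383.8, -149.7, 206.9]
orientation: [-0.4, -0.583, -0.4, 0.584]
force: [-0.0, 0.3, 0.4]
width: -0.2
```

```bash
cat >> h.py <<'E'
from scipy.spatial.transform import Rotation as Ro
XH=np.array([.933,-.359]);YH=np.array([.359,.933]);AX=np.array([594.4,166.3])
def where(env):
    s=env.sense();R=Ro.from_quat(np.roll(s['orientation'],-1)).as_matrix();p=s['position'];d=p[:2]-AX
    print('t',round(float(s['clock']),2),'p',np.round(p,1),'axis-rel',np.round([d@XH,d@YH],1),'F',np.round(s['force'],1),'w',s['width'],'q',np.round(s['qpos'],2));print(np.round(R,3))
    return p,R
def togo(env,bx,by,z):
    p,R=where(env);t=AX+bx*XH+by*YH
    print('shift frac',np.round(R.T@(np.r_[t,z]-p)/300,4))
E
python3 -c "
from h import *;from cell import env
togo(env,-27,46,120)"
```

```text
t 1.15 p [ 383.8 -149.7  206.9] axis-rel [ -83.1 -370.5] F [-0.   0.3  0.4] w -0.21125726405703485 q [-0.37  0.07 -0.2   1.3  -0.    1.57]
[[-0.001  0.933 -0.361]
 [-0.    -0.361 -0.933]
 [-1.    -0.001  0.001]]
shift frac [ 0.2888  0.1842 -1.3892]
```

play_rows(motion="0 0.184 -0.97 0 1;0 0.184 -0.97 0 1;0 0.184 -0.97 0 1;0 0.184 -0.97 0 1;0 0.184 -0.97 0 1;0 0.184 -0.97 0 1;0 0.184 -0.97 0 1;0 0.184 -0.97 0 1;0 0.184 -0.97 0 1;0 0.184 -0.97 0 1")

```text
clock: 1.98
position: [540.3, 100.9, 206.4]
orientation: [-0.399, -0.583, -0.399, 0.584]
force: [0.1, -1.0, 0.1]
width: 0.4
```

play_rows(motion="0 0 -0.42 0 1;0 0 -0.42 0 1;0 0 -0.42 0 1;0 0 -0.42 0 1;0 0 -0.42 0 1;0.2 0 -0.42 0 1;0.3 0 -0.42 0 1;0.3 0 -0.42 0 1;0.3 0 -0.42 0 1")

```text
clock: 2.73
position: [582.8, 216.4, 114.2]
orientation: [-0.398, -0.581, -0.4, 0.587]
force: [0.3, -0.4, -0.4]
width: -0.0
```

Run:
```python
from h import *;from cell import env
togo(env,-27,46,51)
for n in('scene','side','wrist'):
    d=env.snapshot(n);cv2.imwrite(f'pics/{n}1.png',d['img'][...,::-1])
a=cv2.imread('pics/scene1.png')[120:320,260:520];b=cv2.imread('pics/side1.png')[230:450,60:330]
cv2.imwrite('pics/c1.png',np.hstack([cv2.resize(a,(400,400)),cv2.resize(b,(400,400))]))
```

```text
t 2.73 p [582.8 216.4 114.2] axis-rel [-28.8  42.6] F [ 0.3 -0.4 -0.4] w -0.03401329916289511 q [ 0.36  0.54  0.2   1.25 -0.    2.3 ]
[[-0.008  0.932 -0.363]
 [-0.003 -0.363 -0.932]
 [-1.    -0.006  0.006]]
shift frac [ 0.2107  0.0075 -0.0127]
```

View pics/c1.png

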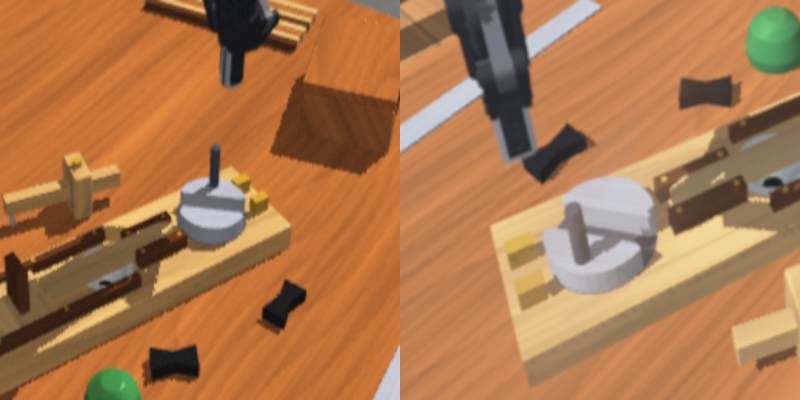

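View pics/wrist1.png

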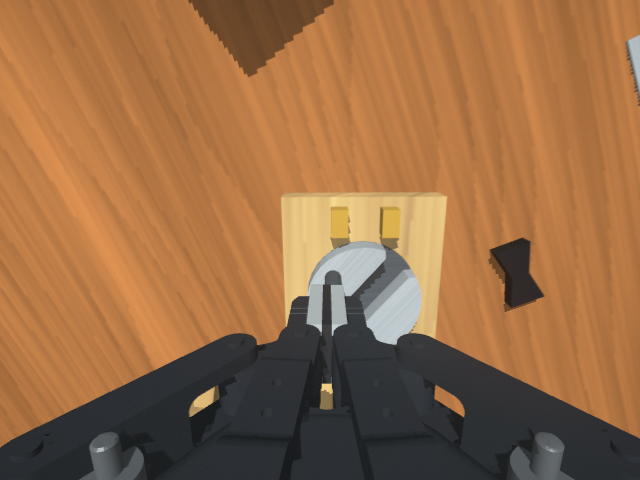

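Run:
```python
from h import *;from cell import env
p=env.sense()['position']
for n in('scene','side','wrist'):
    d=env.snapshot(n)
    f=lambda X:np.round(proj(d,X),0)
    pin=lambda bx,by,z:np.r_[AX+bx*XH+by*YH,z]
    print(n,'cam',np.round(-d['R'].T@d['t']),'tcp',f(p),'tcp@51',f([*p[:2],51]),'pin',f(pin(-22.6,19.2,83)),'axis',f(pin(0,0,42)),'cheeks',f(pin(12,48,38)),f(pin(-12,48,38)))
    if n=='wrist': print('pin from wrist', (lambda w:np.round([(w[:2]-AX)@XH,(w[:2]-AX)@YH],1))(ray(d,334,276,83)))
```

```text
scene cam [1085. -652.  680.] tcp [412. 172.] tcp@51 [410. 204.] pin [399. 194.] axis [397. 221.] cheeks [421. 219.] [414. 213.]
side cam [203. 382. 460.] tcp [142. 328.] tcp@51 [156. 377.] pin [177. 344.] axis [195. 352.] cheeks [150. 363.] [155. 377.]
wrist cam [610. 283. 288.] tcp [330. 283.] tcp@51 [329. 245.] pin [334. 304.] axis [363. 304.] cheeks [381. 239.] [347. 239.]
pin from wrist [-22.4  37.2]
```

play_rows(motion="0.05 0.008 -0.02 0 1;0.1 0.008 -0.02 0 1;0.15 0.008 -0.02 0 1;0.21 0.008 -0.02 0 1;0.21 0.008 -0.02 0 1;0.21 0.008 -0.02 0 1")

```text
clock: 3.53
position: [590.2, 225.1, 54.4]
orientation: [-0.4, -0.583, -0.4, 0.583]
force: [-0.5, -0.5, -0.3]
width: -0.1
```

Run:
```python
from h import *;from cell import env
togo(env,-27,20,51)
for n in('scene','side'):
    d=env.snapshot(n);cv2.imwrite(f'pics/{n}2.png',d['img'][...,::-1])
a=cv2.imread('pics/scene2.png')[140:260,340:470];b=cv2.imread('pics/side2.png')[290:430,110:260]
cv2.imwrite('pics/c2.png',np.hstack([cv2.resize(a,(400,400)),cv2.resize(b,(400,400))]))
```

```text
t 3.53 p [590.2 225.1  54.4] axis-rel [-25.   53.3] F [-0.5 -0.5 -0.3] w -0.06686275883973336 q [ 0.36  0.6   0.14  1.12 -0.    2.3 ]
[[-0.001  0.933 -0.36 ]
 [-0.    -0.36  -0.933]
 [-1.    -0.001  0.   ]]
shift frac [ 0.0113 -0.0065  0.1112]
```

View pics/c2.png

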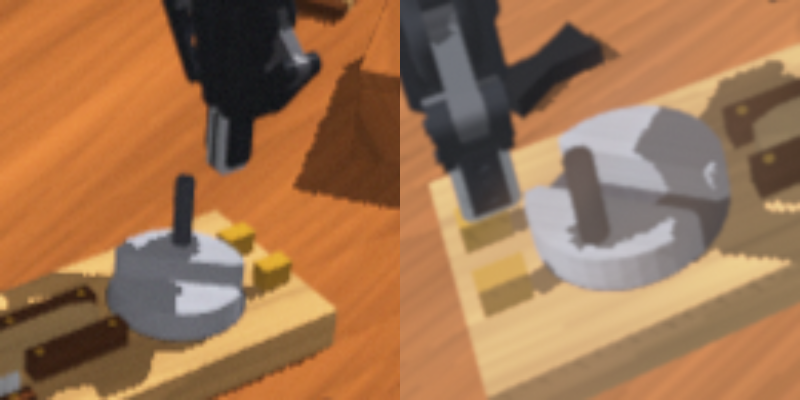

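play_rows(motion="0.01 -0.01 0.03 0 1;0.01 -0.01 0.05 0 1;0.01 -0.01 0.065 0 1;0.01 -0.01 0.08 0 1;0.01 -0.01 0.095 0 1;0.01 -0.01 0.105 0 1;0.01 -0.01 0.115 0 1;0.01 -0.01 0.115 0 1;0.01 -0.01 0.115 0 1")

```text
clock: 4.38
position: [575.7, 194.2, 52.0]
orientation: [0.4, 0.584, 0.4, -0.583]
force: [-0.5, 2.1, 1.1]
width: -0.2
```

Run:
```python
from h import *;from cell import env
togo(env,-27,17,51)
for n in('scene','side'):
    d=env.snapshot(n);cv2.imwrite(f'pics/{n}3.png',d['img'][...,::-1])
a=cv2.imread('pics/scene3.png')[140:260,340:470];b=cv2.imread('pics/side3.png')[290:430,110:260]
cv2.imwrite('pics/c3.png',np.hstack([cv2.resize(a,(400,400)),cv2.resize(b,(400,400))]))
```

```text
t 4.38 p [575.7 194.2  52. ] axis-rel [-27.5  19.3] F [-0.5  2.1  1.1] w -0.21029197054791132 q [0.33 0.55 0.06 1.07 0.   2.26]
[[ 0.001  0.933 -0.36 ]
 [ 0.001 -0.36  -0.933]
 [-1.     0.001 -0.001]]
shift frac [0.0032 0.0018 0.0078]
```

View pics/c3.png

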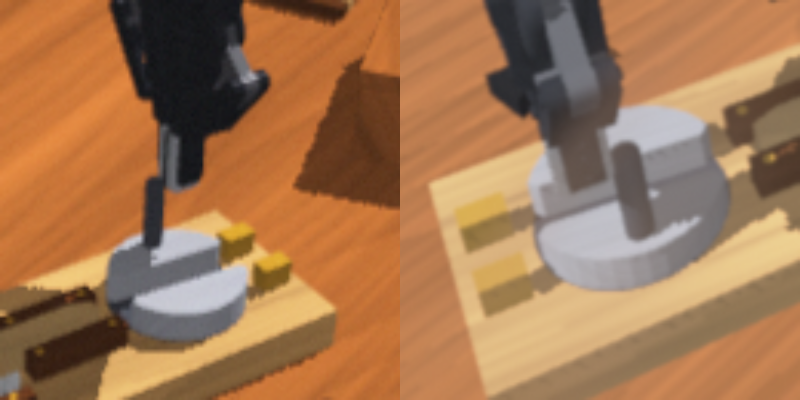

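Force and picture both show the pin being pushed, and the slot is nearly in line. Measuring the pin again.

Run:
```python
from h import *;from cell import env
for n,(u,v),(x0,y0,sx,sy) in (('scene',(154,182),(340,140,130/400,120/400)),('side',(626,148),(110,290,150/400,140/400))):
    d=env.snapshot(n);uu=u-(400 if n=='side' else 0)
    w=ray(d,x0+uu*sx,y0+v*sy,83)[:2]-AX;x,y=w@XH,w@YH
    print(n,np.round([x,y],1),'angle',round(float(np.arctan2(y,x)),3))
```

```text
scene [-29.5   3.6] angle 3.021
side [-29.2   1.7] angle 3.083
```

play_rows(motion="0 0 0.005 0 1;0 0 0.009 0 1;0 0 0.009 0 1;0 0 0.009 0 1;0 0 0.009 0 1")

```text
clock: 5.0
position: [574.3, 191.0, 51.0]
orientation: [-0.4, -0.583, -0.4, 0.583]
force: [0.8, 1.1, 0.5]
width: 0.2
```

Run:
```python
from h import *;from cell import env
togo(env,-27,17,51)
for n in('scene','side'):
    d=env.snapshot(n);cv2.imwrite(f'pics/{n}4.png',d['img'][...,::-1])
a=cv2.imread('pics/scene4.png')[140:260,340:470];b=cv2.imread('pics/side4.png')[290:430,110:260]
cv2.imwrite('pics/c4.png',np.hstack([cv2.resize(a,(400,400)),cv2.resize(b,(400,400))]))
```

```text
t 5.0 p [574.3 191.   51. ] axis-rel [-27.6  15.8] F [0.8 1.1 0.5] w 0.16467009979525157 q [ 0.32  0.55  0.05  1.07 -0.    2.26]
[[ 0.     0.933 -0.36 ]
 [-0.001 -0.36  -0.933]
 [-1.     0.     0.   ]]
shift frac [ 0.0001  0.0021 -0.0039]
```

View pics/c4.png

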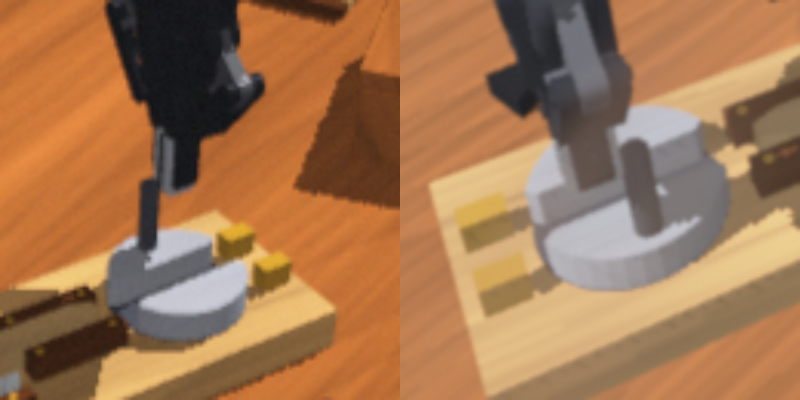

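Run:
```python
from h import *;from cell import env
for n,(u,v),(x0,y0,sx,sy) in (('scene',(149.5,183),(340,140,130/400,120/400)),('side',(636,145),(110,290,150/400,140/400))):
    d=env.snapshot(n);uu=u-(400 if n=='side' else 0)
    w=ray(d,x0+uu*sx,y0+v*sy,83)[:2]-AX;x,y=w@XH,w@YH
    print(n,np.round([x,y],1),'angle',round(float(np.arctan2(y,x)),3))
togo(env,0,-280,110)
```

```text
scene [-30.1   0.7] angle 3.119
side [-29.7  -2.2] angle -3.068
t 5.2 p [574.2 191.1  51. ] axis-rel [-27.7  15.9] F [ 0.4  0.5 -0.1] w 0.031029411567277582 q [ 0.32  0.55  0.05  1.07 -0.    2.26]
[[-0.     0.933 -0.36 ]
 [-0.001 -0.36  -0.933]
 [-1.     0.     0.001]]
shift frac [-0.1962  0.0936  0.986 ]
```

play_rows(motion="0 0 -0.02 0 1;-0.1 0 -0.02 0 1;-0.2 0 -0.02 0 1;-0.28 0 -0.02 0 1;-0.28 0.09 0.98 0 1;-0.28 0.09 0.98 0 1;-0.28 0.09 0.98 0 1;-0.28 0.09 0.98 0 1;-0.28 0.09 0.98 0 1;-0.28 0.09 0.98 0 1;-0.28 0.09 0.98 0 1;-0.28 0.09 0.98 0 1")

```text
clock: 6.2
position: [491.4, -97.4, 135.0]
orientation: [-0.399, -0.583, -0.398, 0.585]
force: [0.1, 1.3, -1.1]
width: -0.3
```

Run:
```python
from h import *;from cell import env
togo(env,0,-287,41)
for n in('scene','side'):
    d=env.snapshot(n);cv2.imwrite(f'pics/{n}5.png',d['img'][...,::-1])
    X,m=pts(d)
    m&=(abs(X[...,2]-41.5)<3)&(np.hypot(X[...,0]-594,X[...,1]-166)<44)
    x,y,z=X[m].T;
    im=np.zeros((400,400,3),np.uint8);w=np.c_[x,y]-AX;b=np.c_[w@XH,w@YH]*4
    im[(200-b[:,1]).astype(int).clip(0,399),(200+b[:,0]).astype(int).clip(0,399)]=d['img'][m][:,::-1]
    cv2.imwrite(f'pics/o5{n}.png',cv2.dilate(im,np.ones((5,5))))
cv2.imwrite('pics/o5.png',np.hstack([cv2.imread('pics/o5scene.png'),cv2.imread('pics/o5side.png')]))
```

```text
t 6.2 p [491.4 -97.4 135. ] axis-rel [  -1.4 -283. ] F [ 0.1  1.3 -1.1] w -0.2513934748812083 q [-0.19  0.29 -0.13  1.16 -0.    1.75]
[[-0.002  0.931 -0.366]
 [-0.002 -0.366 -0.931]
 [-1.    -0.001  0.003]]
shift frac [0.3135 0.0051 0.0117]
```

View pics/o5.png

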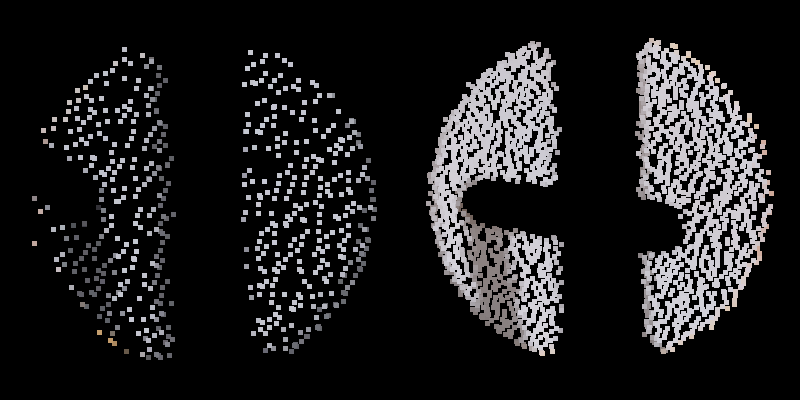

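View pics/scene5.png

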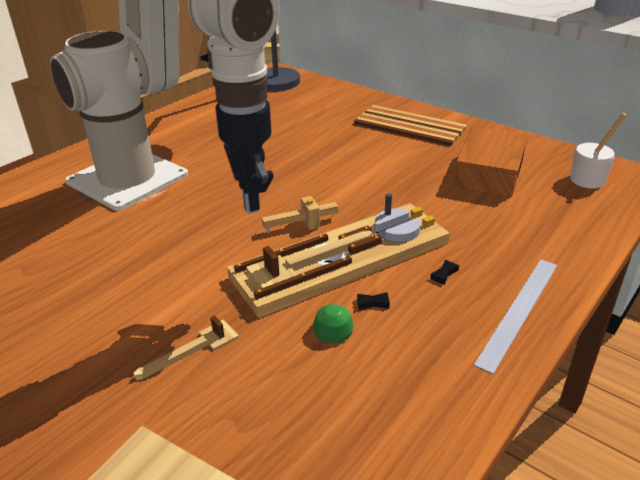

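play_rows(motion="0 0.003 0.034 0 1;0.05 0.003 0.034 0 1;0.12 0.003 0.034 0 1;0.19 0.003 0.034 0 1;0.25 0.003 0.034 0 1;0.28 0.003 0.034 0 1;0.31 0.003 0.034 0 1;0.31 0.003 0.034 0 1;0.31 0.003 0.034 0 1")

```text
clock: 7.05
position: [491.0, -102.0, 42.2]
orientation: [-0.4, -0.583, -0.4, 0.583]
force: [-1.0, 0.1, -0.2]
width: -0.0
```

Run:
```python
from h import *;from cell import env
togo(env,0,-273,41)
for n in('scene','side'):
    d=env.snapshot(n);cv2.imwrite(f'pics/{n}6.png',d['img'][...,::-1])
a=cv2.imread('pics/scene6.png')[190:320,210:340];b=cv2.imread('pics/side6.png')[210:350,310:460]
cv2.imwrite('pics/c6.png',np.hstack([cv2.resize(a,(400,400)),cv2.resize(b,(400,400))]))
```

```text
t 7.05 p [ 491.  -102.    42.2] axis-rel [-1.000e-01 -2.874e+02] F [-1.   0.1 -0.2] w -0.04121848144849816 q [-0.2   0.38 -0.26  0.93  0.    1.73]
[[-0.     0.933 -0.359]
 [ 0.    -0.359 -0.933]
 [-1.    -0.     0.   ]]
shift frac [ 0.0039  0.0005 -0.0487]
```

View pics/c6.png

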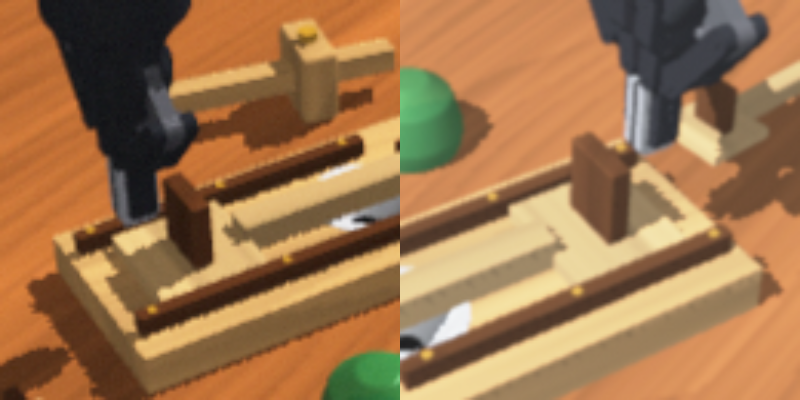

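play_rows(motion="0 0 -0.02 0 1;0 0 -0.04 0 1;0 0 -0.06 0 1;0 0 -0.08 0 1;0 0 -0.1 0 1;0 0 -0.12 0 1;0 0 -0.14 0 1;0 0 -0.16 0 1;0 0 -0.18 0 1;0 0 -0.2 0 1;0 0 -0.2 0 1")

```text
clock: 8.07
position: [512.8, -44.8, 41.9]
orientation: [0.4, 0.583, 0.401, -0.582]
force: [-0.2, 0.7, -0.2]
width: -0.0
```

Run:
```python
from h import *;from cell import env
togo(env,0,-163.5,41)
for n in('scene','side'):
    d=env.snapshot(n);cv2.imwrite(f'pics/{n}7.png',d['img'][...,::-1])
a=cv2.imread('pics/scene7.png')[180:320,220:460];b=cv2.imread('pics/side7.png')[230:430,110:460]
cv2.imwrite('pics/c7.png',np.vstack([cv2.resize(a,(514,300)),cv2.resize(b,(514,300))]))
```

```text
t 8.07 p [512.8 -44.8  41.9] axis-rel [  -0.3 -226.2] F [-0.2  0.7 -0.2] w -0.04292581902044489 q [-0.09  0.4  -0.23  0.94  0.    1.85]
[[ 0.     0.934 -0.359]
 [ 0.002 -0.359 -0.934]
 [-1.    -0.    -0.002]]
shift frac [ 0.0034  0.0013 -0.2094]
```

View pics/c7.png

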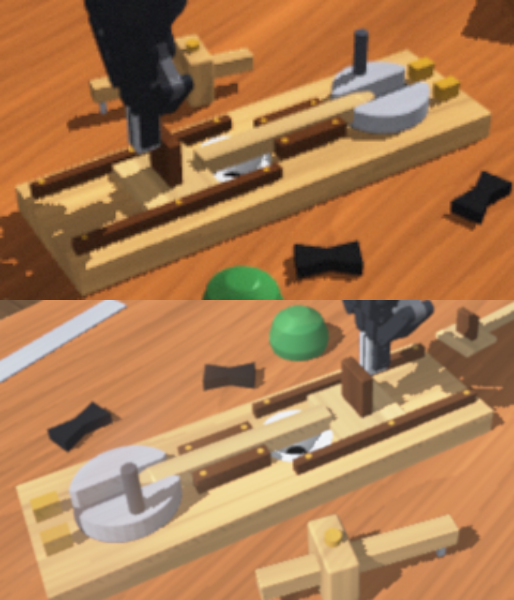

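The nose is entering the slot, at about (375,95) in the upper half of the picture, and the bar slides easily. I'll carry on pushing.

play_rows(motion="0 0 -0.02 0 1;0 0 -0.04 0 1;0 0 -0.06 0 1;0 0 -0.08 0 1;0 0 -0.1 0 1;0 0 -0.12 0 1;0 0 -0.14 0 1;0 0 -0.16 0 1;0 0 -0.175 0 1;0 0 -0.185 0 1;0 0 -0.19 0 1;0 0 -0.19 0 1")

```text
clock: 9.17
position: [533.2, 7.2, 42.2]
orientation: [0.4, 0.583, 0.4, -0.583]
force: [-0.3, 0.7, -0.6]
width: -0.1
```

play_rows(motion="0 0 -0.005 0 1;0 0 -0.01 0 1;0 0 -0.013 0 1;0 0 -0.013 0 1")

```text
clock: 9.5
position: [534.3, 10.2, 42.2]
orientation: [0.4, 0.583, 0.4, -0.583]
force: [-0.3, -2.2, 0.8]
width: -0.4
```

Run:
```python
from h import *;from cell import env
togo(env,0,-163.5,41)
for n in('scene','side'):
    d=env.snapshot(n);cv2.imwrite(f'pics/{n}8.png',d['img'][...,::-1])
a=cv2.imread('pics/scene8.png')[180:320,220:460];b=cv2.imread('pics/side8.png')[230:430,110:460]
cv2.imwrite('pics/c8.png',np.vstack([cv2.resize(a,(514,300)),cv2.resize(b,(514,300))]))
```

```text
t 9.5 p [534.3  10.2  42.2] axis-rel [  -0.  -167.2] F [-0.3 -2.2  0.8] w -0.41474175254042345 q [ 0.02  0.44 -0.17  0.96 -0.    1.96]
[[ 0.     0.933 -0.36 ]
 [-0.    -0.36  -0.933]
 [-1.     0.     0.   ]]
shift frac [ 0.0041  0.0001 -0.0127]
```

View pics/c8.png

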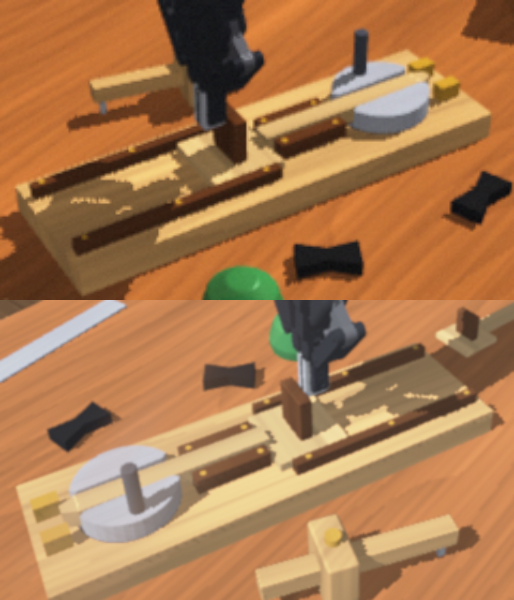

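Nearly home. From here I'll creep forward until the force rises at the stop.

play_rows(motion="0 0 -0.004 0 1;0 0 -0.008 0 1;0 0 -0.012 0 1;0 0 -0.012 0 1")

```text
clock: 9.93
position: [535.6, 13.5, 42.2]
orientation: [-0.4, -0.583, -0.4, 0.583]
force: [-1.6, -3.3, 2.6]
width: -0.0
```

play_rows(motion="0 0 -0.004 0 1;0 0 -0.008 0 1;0 0 -0.008 0 1")

```text
clock: 10.18
position: [535.6, 13.6, 42.2]
orientation: [-0.401, -0.582, -0.398, 0.585]
force: [-3.0, -8.3, 4.4]
width: 0.2
```

Run:
```python
from h import *;from cell import env
togo(env,0,-163.5,41)
```

```text
t 10.18 p [535.6  13.6  42.2] axis-rel [-1.000e-01 -1.636e+02] F [-3.  -8.3  4.4] w 0.2168963069651782 q [ 0.03  0.44 -0.16  0.97 -0.01  1.97]
[[-0.002  0.932 -0.361]
 [-0.005 -0.361 -0.932]
 [-1.     0.     0.005]]
shift frac [ 0.004   0.0002 -0.0006]
```

The tool stopped exactly where home was predicted (-163.6 against -163.5), and the push force rose to about 9 N. Backing off and checking.

play_rows(motion="0 0 0.02 0 1;0 0 0.04 0 1;0 0 0.06 0 1;-0.1 0 0.06 0 1;-0.2 0 0.06 0 1;-0.3 0 0.06 0 1;-0.4 0 0.2 0 1;-0.4 0 0.3 0 1;-0.4 0 0.4 0 1;-0.4 0 0.4 0 1;-0.4 0 0.4 0 1;-0.4 0 0.4 0 1")

```text
clock: 11.18
position: [493.2, -95.8, 161.9]
orientation: [0.4, 0.583, 0.4, -0.583]
force: [-0.3, 0.4, -0.6]
width: 0.1
```

Run:
```python
from h import *;from cell import env
where(env)
for n in('scene','side'):
    d=env.snapshot(n);cv2.imwrite(f'pics/{n}9.png',d['img'][...,::-1])
    X,m=pts(d);w=X[...,:2]-AX;b=np.stack([w@XH,w@YH],-1)
    s=m&(X[...,2]>68)&(X[...,2]<76)&(abs(b[...,0])<30)&(b[...,1]<-100)&(b[...,1]>-220)
    print(n,'tab top board xy',np.round(np.median(b[s],0)+[0,120],1),s.sum())
a=cv2.imread('pics/scene9.png')[180:320,220:460];b=cv2.imread('pics/side9.png')[230:430,110:460]
cv2.imwrite('pics/c9.png',np.vstack([cv2.resize(a,(514,300)),cv2.resize(b,(514,300))]))
```

```text
t 11.18 p [493.2 -95.8 161.9] axis-rel [  -0.3 -280.8] F [-0.3  0.4 -0.6] w 0.1289843094841341 q [-0.19  0.27 -0.08  1.23  0.    1.75]
[[ 0.     0.933 -0.36 ]
 [ 0.001 -0.36  -0.933]
 [-1.    -0.    -0.001]]
scene tab top board xy [  3.7 -28.3] 111
side tab top board xy [ -2.2 -24.8] 217
```

View pics/c9.png

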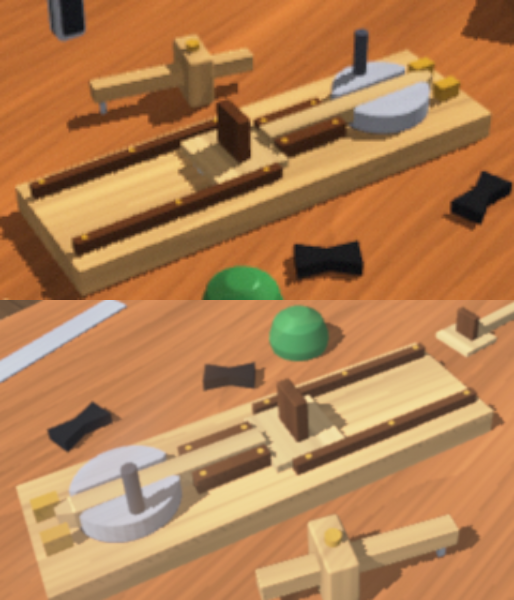

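The shutter meets the guide blocks, and the tab averages y = -26.5 mm over the two views. The nose stands out beyond the disc and the arm is clear, so I'm handing in.

```bash
python3 -c "
from cell import env
print(env.job_done())"
```

```text
the job is handed in; nothing more can be done
None
```

The funnel is shut and the job is handed in; no verdict was reported. With shut fingertips I turned the disc by its pin from about 2.44 to 3.14 rad. I then pushed the bar by its tab through the slot until it met the stop, at about 11 s on the robot's clock.

Last checks:
- **Bar position:** the tool stopped at the predicted home position, within 0.1 mm, with the push force rising to about 9 N. In the final pictures the tab averages y = -26.5 mm, exactly home. The two views disagree by about 3.5 mm in y (-28.3 and -24.8) and 6 mm in x (+3.7 and -2.2), which I put down to camera calibration error and each camera seeing a different side of the tab.
- **Disc:** before the push, the two views put the slot within about 0.02 and 0.07 rad of line. After it, the bar lies through the slot with its nose out beyond the disc.
- **Rest of the scene:** the weight, gauge and keys look unmoved in the pictures; I did not measure them. The arm stood clear when I handed in.

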